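Reset the electrode on a sample stand and lock it again

ROBOT

A 6-joint arm with a two-finger parallel gripper is mounted at the origin on a cart in front of the work surface, level with it; the furniture and walls round the work are solid. World frame = base frame: x ahead of the robot, y to its left, z up, the work surface at z = 0. Lengths are in mm, angles in rad, forces in N, time in s.
With the tool pointing down it reaches from about 350 to 925 mm from the base axis. Payload 6.4 kg.
Tool frame: the origin (TCP) lies midway between the tips of the shut fingers; the grasp point (between the pads) lies 19 mm behind it; y points along the fingers, z is the direction in which the jaws open and shut, and the axes are right-handed (so a half turn about y gives the same grasp; the last joint's range is limited). The gripper opens to 94 mm and grips with 3 to 60 N. Pads are 16 mm wide; open, the fingers measure 119 mm over their backs; the gripper's body (75 mm by 177 mm) begins 78 mm behind the grasp point.
Start: joints at [1.096, 0.245, 1.558, -0, 1.339, -0.174], TCP at [192.582, 620.827, 205.455] pointing down, gripper open.
Joint ranges: [-3.13, 3.13], [-1.02, 2.26], [0.13, 2.54], [-0.95, 4.09], [0.21, 2.88], [-2.74, 2.74]. Speed limits (rad/s): [2.57, 2.57, 3.14, 3.14, 3.14, 3.14].

INTERFACE

Orientations are given as a unit quaternion [x, y, z, w].
In Python, from workcell import robot, optics gives the robot as it stands.
- The arm moves only by the tool apply_moves, never from a script. Its argument "motion" is a list of rows, each a list of 7 numbers: the closure in counts, from 0 (fully open) to 255 (shut), then the shift along the tool's x, y, z in cm, then the turn, a rotation vector about the tool's x, y, z in degrees. In form: [[jaw, tx, ty, tz, wx, wy, wz], ...]. A call has 1 to 20 rows; each row is the pose to reach, as a shift and turn from the pose commanded when the call began, along the tool's axes at that moment; what a row does not reach only later rows make up. A row lasts 1/10 s, in which the tool goes at most 50 mm and 8.59 degrees, less where a joint would pass 70% of its speed; a pose out of reach is approached as far as the arm can. A call with a gripper value outside its range is refused whole. The fingers move at their own pace and stop on an object; "grip_force" is the grip in N (left out, the last holds). Time passes only in rows, so rows that repeat a pose let the fingers close. It gives the time, the measured TCP pose, the force and the opening at its end, in the units of the state.
- robot.read_state(): the state, without advancing time (a new reading comes with each control period).
- optics.read_camera(name): name is "scene" or "top" or "wrist"; returns a dict with "pixels" (420x560x3 uint8, red, green, blue), "mtx" (3x3 intrinsics, pixels), "extrinsics" (4x4, takes a point from world to camera coordinates). Camera axes: x right, y down, z forward; pixel columns grow to the right and rows downward; lengths in mm; the calibration is good to about 2 mm. A picture is of the moment at which its call begins. There is no depth.
- robot.finish_job(): hands the job in, once; it reports no verdict.
The state is a dict: "time_s": time; "qpos": joint angles; "qd": joint speeds; "joint_torque": joint torques, N m; "position": TCP position; "orientation": TCP orientation; "force": force on the tool from outside, world axes, zero at the start; "torque": the same for the moment, N m; "gripper_width": opening from 0.0 (shut) to 1.0 (fully open).
Only numpy, scipy, OpenCV 4.12 (cv2) and the standard library are available. Lean on these libraries where they do the work, as an engineer would, in place of code of your own. Each camera call takes 0.05 s, during which the arm holds its last target.

TASK

On the small clamping stand, loosen the lock ring by swinging its handle anticlockwise until the clamp is free, then turn the winged adjuster on top clockwise until the upper electrode bears lightly but definitely on the grey disc, with about 25 N and never more than 60 N. Then swing the lock ring back clockwise until it is firmly tight again, without straining it, and let go. Leave the disc in place and do not disturb the small things around the stand.

Things in the scene. Friction and masses are not known exactly. Their poses are not given: they have to be found in the camera images.
- ring_pin (a point): Middle, 110 mm above the worktop, of the upright black pin (12 mm diameter, top at 120 mm) at the end of the lock ring's handle arm (arm 9 mm wide, top at 97 mm). The pin swings round the stand's vertical axis (that of wing_grip) at 70 mm radius. Site x points from the axis out through the pin, z up. The ring itself is 56 mm across, 88 to 100 mm above the worktop.
- lock_ring (a joint): Turn of the ring, grows loosening (anticlockwise from above), 0 tight end, 1.7 loose end. Starts tight at 0.52-0.6; the clamp is slack above a bite point unknown in 0.95-1.15. Friction 0.35 N m (5 N at the pin); stays where left. Tightening past the bite, effort at the pin rises about 10 N per rad: 3 to 4 N over the slack effort is firmly tight (40-60 N on the shoe), 7 N over is overstrained.
- wing_grip (a point): Grip point of the adjuster, on its vertical axis, 139 mm above the worktop, in its black wing handle: a flat bar 44 mm long, 12 mm thick, top at 152 mm. Site x runs along the wing, y across its thickness, z up. Below it is a round collar of 38 mm diameter, 106 to 122 mm above the worktop.
- adjuster (a joint): Turn, grows clockwise from above, 0 to 1.6, starts at 0-0.15; lowers the electrode 8 mm per rad. Ring tight: held, slips only over 0.7 N m. Ring slack: friction 0.3 N m, stays where left. The electrode meets the disc at an unknown 0.8-1.25; from there torque rises steeply, 8 N m per rad; 0.2 N m over the free torque is 25 N on the disc. When let go, more than 37 N springs back to 37 N.
- electrode: Upper electrode: brass foot 40 mm in diameter on a 16 mm spindle over the disc, moving only up and down; its underside is 38.5 mm above this origin, which lies on the stand's axis. Pressed on the disc it yields about 1 mm per 125 N. It starts 5 to 10 mm above the disc.
- sample_disc: The grey plastic sample disc, 55 mm in diameter, 10 mm thick, lying on the fixed lower brass electrode, 19 to 22 mm above the worktop, under the upper electrode; origin at the centre of its underside. Not to be touched by the robot.
- clamp_shoe: Hidden clamp shoe inside the housing under the lock ring, a steel ball pressed on the adjuster's stem by a spring when the ring is tight; origin at its centre.
- stand: The fixed clamping stand: grey base plate 140 x 110 x 12 mm, aluminium column at the back (+x of the stand), and a bridge that carries a round housing 46 mm in diameter, 62 to 87 mm above the worktop. Origin on the vertical axis of electrode, ring and adjuster, at the worktop; the front (handle side) looks to -x.
- weight: Bystander: loose brass cylinder, 32 mm in diameter, 28 mm high, about 130 mm to the right of the stand's axis; origin under its centre.
- key_set: Bystander: loose folding key set, 20 x 85 x 18 mm, about 150 mm to the left of the stand's axis; origin under its centre.
- tee: Bystander: small loose metal coaxial tee, 30 x 38 x 14 mm, on the worktop in front of and to the right of the stand; origin under its centre.
Things that resemble listed ones, but are neither listed nor needed, are in the scene too. Of the things shaped like the stand, the grey one is meant.

How it is judged:
By the outcome, as a careful person would: the job done as asked, in the order asked, and still so for the second after the job is handed in, with the robot touching nothing.
It also fails if it takes over 72 s, if anything falls off the work surface, if the arm or the gripper's body presses on something with over 40 N, if the wrist force passes 120 N, or if a joint passes its speed limit or range.

## Working session

There is one attempt and no reset: what is moved stays moved. The work goes in short steps, Python scripts to look and compute and a tool call to move; the robot and the scene stay as the last step left them, time stands still between calls to the robot, and variables do not carry over. Pictures are saved under pics/ and viewed, and the job is handed in when it is done.

Besides the shell and the picture viewer there is one more tool, called after "Call:" by a JSON object that holds its "api" and its "payload", one argument or row to a line. apply_moves: Moves the arm, as the interface text tells. Its arguments: {"type":"object","properties":{"motion":{"type":"array","items":{"type":"array","items":{"type":"number"}}},"grip_force":{"type":"number"}},"required":["motion"]}

```bash
mkdir -p pics; ls
python3 - <<'E'
from workcell import robot, optics
import cv2
print(robot.read_state())
for n in ("scene","top","wrist"):
    d=optics.read_camera(n); cv2.imwrite(f"pics/a_{n}.png",d["pixels"][:,:,::-1]); print(n,d["mtx"].tolist(),d["extrinsics"].round(4).tolist())
E
```

```text
pics
{'time_s': 0.0, 'qpos': array([ 1.09591055e+00,  2.45760226e-01,  1.55897610e+00,  2.23598635e-06,
        1.33869552e+00, -1.74109700e-01]), 'qd': array([ 0.00026078, -0.00074451, -0.00041465,  0.00059037,  0.00035967,
       -0.00048346]), 'joint_torque': array([-1.67510930e-04, -4.15826726e+01, -3.14604735e+01,  6.85376627e-02,
        3.31870385e-02, -1.23451805e-04]), 'position': array([192.29875608, 620.29236972, 204.40018191]), 'orientation': array([ 0.69974143, -0.1061482 ,  0.1057321 , -0.69850928]), 'force': array([ 0.00244618, -0.46918721, -0.1965283 ]), 'torque': array([-0.03024577,  0.00284921,  0.0176476 ]), 'gripper_width': 1.0040965356717007}
scene [[507.5922472083585, 0.0, 284.3497876995581], [0.0, 507.5922472083585, 216.06576909811454], [0.0, 0.0, 1.0]] [[0.6196, -0.7848, -0.0147, -92.4087], [-0.5154, -0.3927, -0.7616, 449.7754], [0.592, 0.4795, -0.6478, 1093.1272], [0.0, 0.0, 0.0, 1.0]]
top [[485.06175764292766, 0.0, 284.40361001842837], [0.0, 485.06175764292766, 211.74105728869205], [0.0, 0.0, 1.0]] [[0.016, -0.9996, 0.0238, 233.6057], [-0.9975, -0.0176, -0.0685, 514.1872], [0.0689, -0.0227, -0.9974, 1225.2036], [0.0, 0.0, 0.0, 1.0]]
wrist [[315.34336692311945, 0.0, 281.67574816490577], [0.0, 315.34336692311945, 211.05002947650425], [0.0, 0.0, 1.0]] [[0.2958, 0.9553, -0.0015, -648.9622], [0.9197, -0.2844, 0.2707, -27.2888], [0.2582, -0.0814, -0.9627, 392.0347], [0.0, 0.0, 0.0, 1.0]]
```

View pics/a_scene.png

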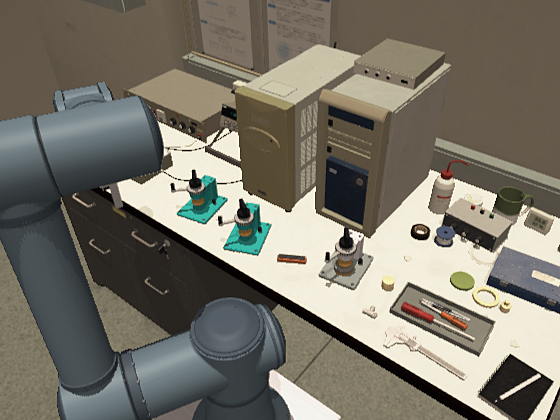

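View pics/a_top.png

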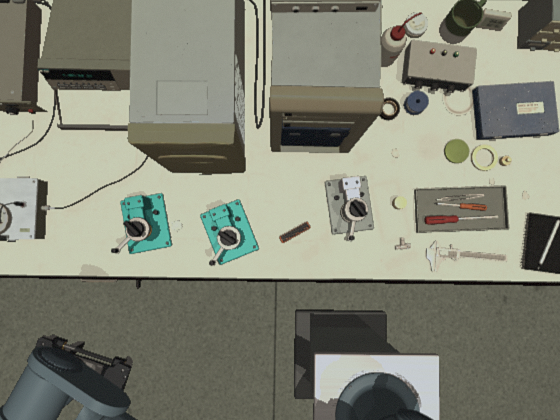

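View pics/a_wrist.png

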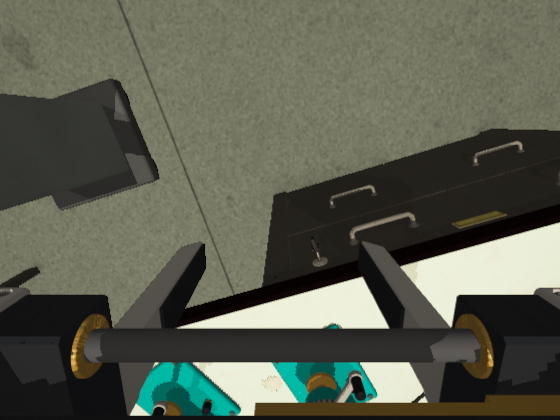

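The grey stand appears in the top view near (352,207) and in the scene view near (347,255). The two teal ones are decoys. I'll zoom in on it.

```bash
cat > h.py <<'E'
from workcell import robot, optics
import numpy as np, cv2
from scipy.spatial.transform import Rotation as R
def ray(d,u,v):
    E=d["extrinsics"]; r=E[:3,:3].T@np.linalg.solve(d["mtx"],[u,v,1]); c=-E[:3,:3].T@E[:3,3]; return c,r
def onz(d,u,v,z):
    c,r=ray(d,u,v); return c+r*(z-c[2])/r[2]
def proj(d,p):
    E=d["extrinsics"]; q=d["mtx"]@(E[:3,:3]@np.array(p)+E[:3,3]); return q[:2]/q[2]
def cross(*rs):
    A=np.zeros((3,3));b=np.zeros(3)
    for c,r in rs:
        r=r/np.linalg.norm(r);M=np.eye(3)-np.outer(r,r);A+=M;b+=M@c
    return np.linalg.solve(A,b)
def crop(d,name,x0,y0,w,h,s):
    im=d["pixels"][y0:y0+h,x0:x0+w,::-1]; cv2.imwrite("pics/"+name,cv2.resize(im,None,fx=s,fy=s,interpolation=cv2.INTER_CUBIC))
E
python3 - <<'E'
from h import *
d=optics.read_camera("top"); crop(d,"b_top.png",310,160,110,90,7)
s=optics.read_camera("scene"); crop(s,"b_scene.png",300,215,110,85,7)
print(onz(d,355,209,152),cross(ray(d,355,209),ray(s,346,233)))
E
```

```text
[509.82005047  84.3312243  152.        ] [512.47748242  80.34400554 142.88232534]
```

View pics/b_top.png

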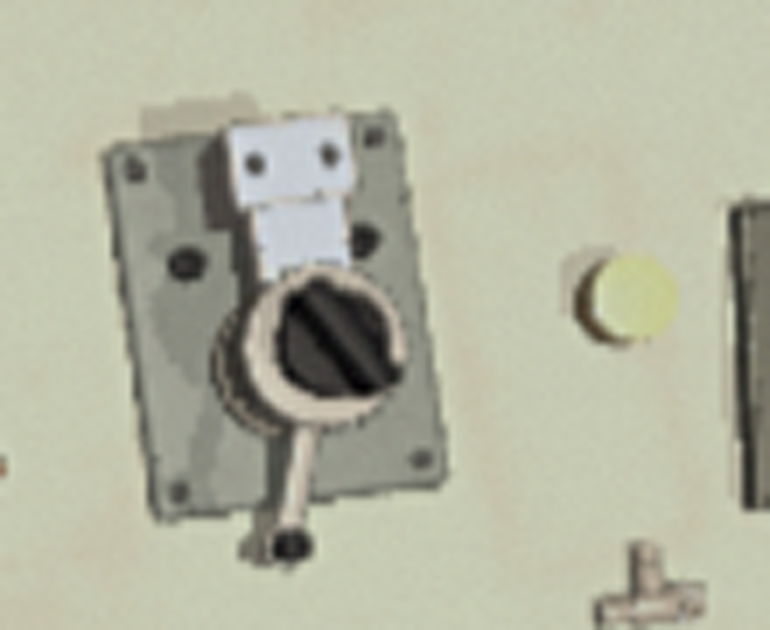

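View pics/b_scene.png

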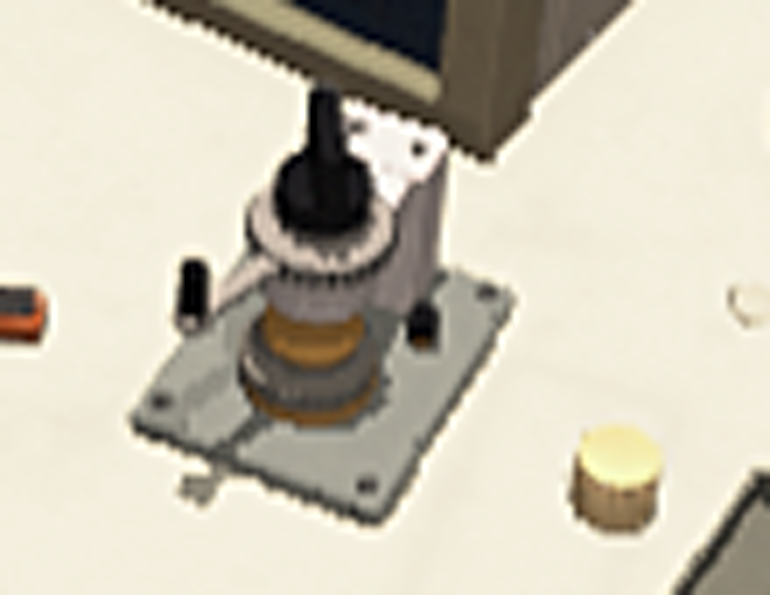

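Run:
```python
from h import *
s=robot.read_state(); M=R.from_quat(s["orientation"]).as_matrix(); print("tool axes cols",M.round(3).tolist())
d=optics.read_camera("top")
g=lambda u,v:(310+u/7,160+v/7)
a=onz(d,*g(300,292),152);b=onz(d,*g(388,382),152);print("wing ends",a,b,(a+b)/2,np.linalg.norm(a-b))
print("pin top",onz(d,*g(292,545),120))
w=onz(d,*g(325,342),100);print("ring(100)",w)
for u,v in [(105,150),(388,110),(445,485),(157,518)]: print("base",onz(d,*g(u,v),12))
print("tower front",onz(d,330,152,0),onz(d,330,152,150), onz(d,330,110,350))
for p in [(105,150),(388,110),(445,485),(157,518)]: pass
E=d["extrinsics"]
w=optics.read_camera("wrist")["extrinsics"]; c=-w[:3,:3].T@w[:3,3]; print("wrist cam in tool",M.T@(c-s["position"]), (w[:3,:3]@M).round(3).tolist())
```

```text
tool axes cols [[0.955, -0.0, 0.296], [-0.296, -0.001, 0.955], [-0.0, -1.0, -0.001]]
wing ends [526.41943017  89.34306606 152.        ] [497.49947227  60.37920109 152.        ] [511.95945122  74.86113358 152.        ] 40.930055451917816
pin top [444.49522906  86.22337494 120.        ]
ring(100) [514.24704817  72.11033338 100.        ]
base [590.56771303 138.71413972  12.        ]
base [607.44854669  34.10081943  12.        ]
base [469.27896823  12.48510765  12.        ]
base [455.43374991 118.26457871  12.        ]
tower front [669.89790929 125.13063055   0.        ] [640.51641607 142.53382566 150.        ] [681.81232976 166.50610084 350.        ]
wrist cam in tool [ -80.15519034 -179.49275837   -0.24292991] [[-0.001, -0.0, 1.0], [0.963, -0.271, 0.0], [0.271, 0.963, 0.001]]
```

Call:
{"api": "apply_moves", "payload": {
  "motion": [
    [0,38.5,0,-43.8,0,-6,0],
    [0,38.5,0,-43.8,0,-6,0],
    [0,38.5,0,-43.8,0,-6,0],
    [0,38.5,0,-43.8,0,-6,0],
    [0,38.5,0,-43.8,0,-6,0],
    [0,38.5,0,-43.8,0,-6,0],
    [0,38.5,0,-43.8,0,-6,0],
    [0,38.5,0,-43.8,0,-6,0],
    [0,38.5,0,-43.8,0,-6,0],
    [0,38.5,0,-43.8,0,-6,0],
    [0,38.5,0,-43.8,0,-6,0],
    [0,38.5,0,-43.8,0,-6,0],
    [0,38.5,0,-43.8,0,-6,0],
    [0,38.5,0,-43.8,0,-6,0],
    [0,38.5,0,-43.8,0,-6,0],
    [0,38.5,0,-43.8,0,-6,0]
  ]
}}

```text
time_s: 1.95
position: [430.1, 89.6, 205.4]
orientation: [-0.704, 0.068, -0.068, 0.704]
force: [0.1, 0.3, 0.3]
gripper_width: 1.003
```

Run:
```python
from h import *
d=optics.read_camera("wrist"); cv2.imwrite("pics/c_wrist.png",d["pixels"][:,:,::-1])
t=optics.read_camera("top"); crop(t,"c_top.png",250,140,200,150,4)
s=robot.read_state(); print(s["position"],s["qpos"],s["force"],s["torque"]);M=R.from_quat(s["orientation"]).as_matrix();print(M.round(4))
for p in [(513,73,152),(444.5,86.2,120)]: print(proj(d,p))
```

```text
[430.17997127  89.42647394 205.45675659] [-5.42482103e-02 -2.77208878e-01  2.07364877e+00  7.31691041e-05
  1.34509587e+00 -1.43103121e+00] [ 0.64534371 -0.1959354   0.57775722] [-0.00852329  0.01277509  0.06008697]
[[ 9.812e-01  1.000e-04  1.928e-01]
 [-1.928e-01  1.000e-04  9.812e-01]
 [ 0.000e+00 -1.000e+00  1.000e-04]]
[281.3272306  323.19255625]
[281.10022856 233.21333236]
```

View pics/c_wrist.png

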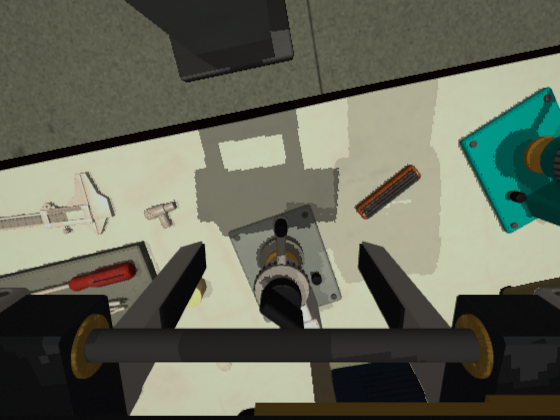

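View pics/c_top.png

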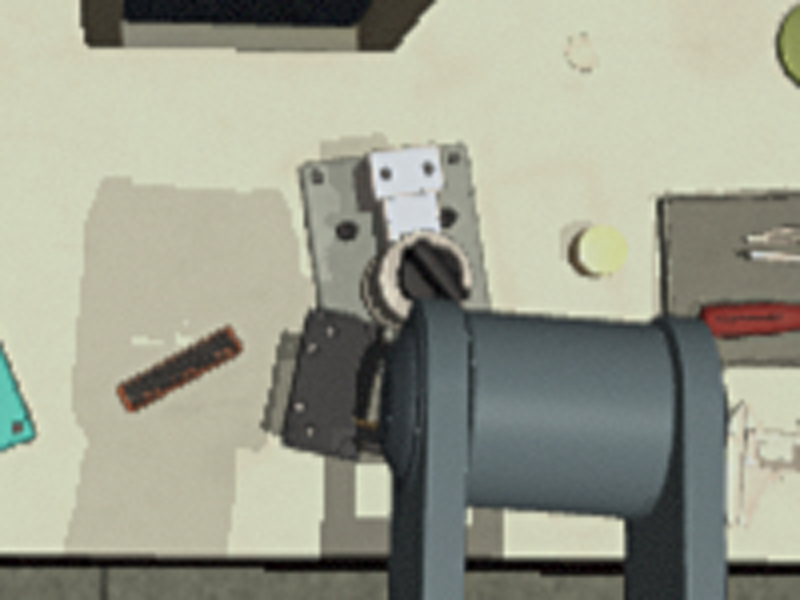

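Run:
```python
from h import *
d=optics.read_camera("wrist"); crop(d,"c_w2.png",220,195,130,135,5)
```

```text
(no output)
```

View pics/c_w2.png

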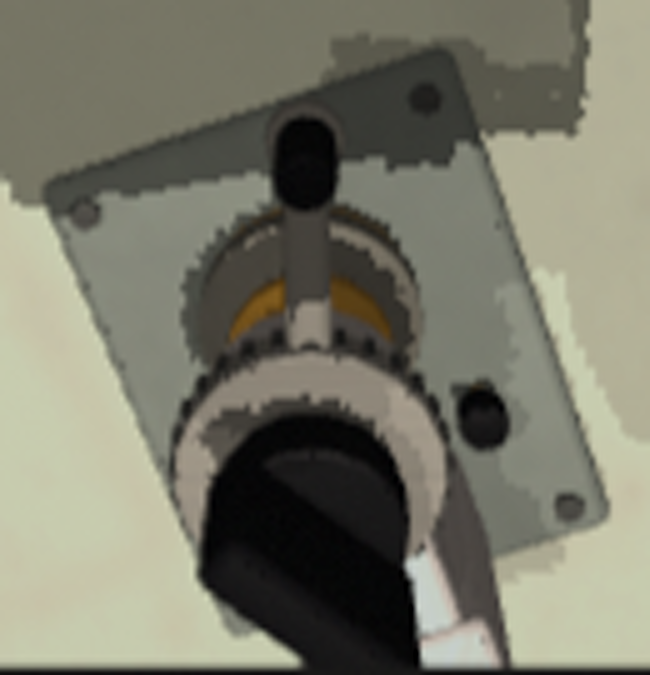

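Call:
{"api": "apply_moves", "payload": {
  "motion": [
    [0,1.44,4,-0.04,0,0,0],
    [0,1.44,7.5,-0.04,0,0,0],
    [0,1.44,9.5,-0.04,0,0,0],
    [0,1.44,10.4,-0.04,0,0,0],
    [120,1.44,10.4,-0.04,0,0,0],
    [180,1.44,10.4,-0.04,0,0,0],
    [190,1.44,10.4,-0.04,0,0,0],
    [190,1.44,10.4,-0.04,0,0,0],
    [190,1.44,10.4,-0.04,0,0,0]
  ],
  "grip_force": 20
}}

```text
time_s: 3.0
position: [445.1, 85.2, 102.2]
orientation: [-0.704, 0.069, -0.07, 0.704]
force: [0.3, -0.2, -0.3]
gripper_width: 0.611
```

Run:
```python
from h import *
d=optics.read_camera("wrist"); crop(d,"d_w.png",200,150,160,180,4)
s=robot.read_state(); print(s["position"],s["qpos"],s["force"],s["torque"],s["gripper_width"])
```

```text
[444.95841992  85.20684796 102.04368495] [-6.19694997e-02 -1.04153554e-01  2.12894474e+00 -1.98934841e-06
  1.11564846e+00 -1.43670801e+00] [-0.66587722 -0.43551819 -0.11658265] [-0.00389908  0.00563188 -0.01652044] 0.5656574433596286
```

View pics/d_w.png

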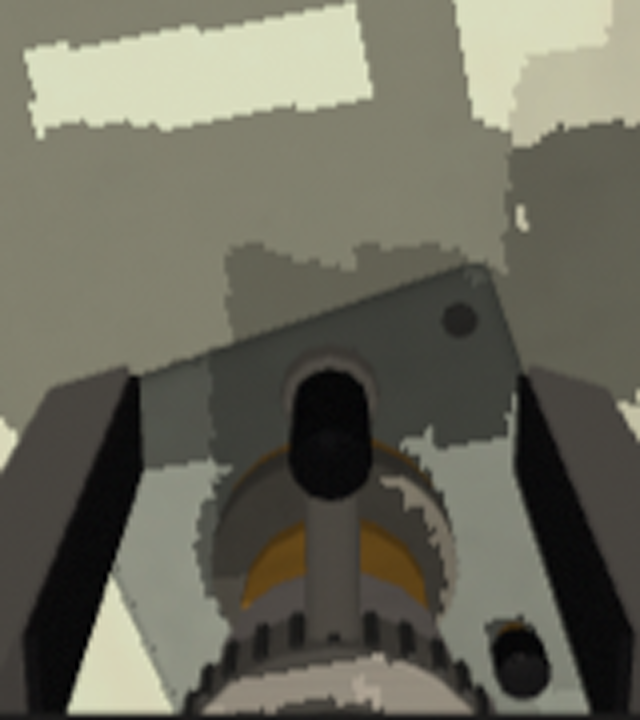

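Call:
{"api": "apply_moves", "payload": {
  "motion": [
    [255,0,0,0,0,0,0],
    [255,0,0,0,0,0,0],
    [255,0,0,0,0,0,0],
    [255,0,0,0,0,0,0],
    [255,0,0,0,0,0,0],
    [255,0,0,0,0,0,0],
    [255,0,0,0,0,0,0],
    [255,0,0,0,0,0,0],
    [255,0,0,0,0,0,0],
    [255,0,0,0,0,0,0]
  ],
  "grip_force": 20
}}

```text
time_s: 4.05
position: [444.5, 85.2, 101.4]
orientation: [0.704, -0.069, 0.069, -0.704]
force: [0.2, 0.1, -0.4]
gripper_width: 0.121
```

Run:
```python
from h import *
s=robot.read_state(); print(s["position"],s["force"],s["torque"],s["gripper_width"]*94)
M=R.from_quat(s["orientation"]).as_matrix();print(M.round(4))
d=optics.read_camera("wrist"); crop(d,"e_w.png",200,150,160,180,4)
# arc waypoints in tool frame
c=np.array([513.2,72.8]);p=s["position"][:2]; print(np.linalg.norm(p-c),np.degrees(np.arctan2(*(p-c)[::-1])))
for a in (4,8,12,16,20,24,28,32,36,40,44,48):
    q=R.from_euler('z',a,degrees=True).as_matrix()[:2,:2]@(p-c)+c-p
    print(a,(M.T@[q[0],q[1],0]).round(2)[[0,2]]/10)
```

```text
[444.53283115  85.23811778 101.43074701] [ 0.24302173  0.14881035 -0.41392424] [-0.0488249   0.03986481 -0.05266318] 11.388760436463787
[[ 9.808e-01 -1.000e-04  1.948e-01]
 [-1.948e-01 -0.000e+00  9.808e-01]
 [-1.000e-04 -1.000e+00 -0.000e+00]]
69.78457460032702 169.73297609440755
4 [ 0.025 -0.486]
8 [ 0.084 -0.97 ]
12 [ 0.177 -1.448]
16 [ 0.303 -1.919]
20 [ 0.461 -2.379]
24 [ 0.651 -2.828]
28 [ 0.872 -3.262]
32 [ 1.123 -3.68 ]
36 [ 1.402 -4.079]
40 [ 1.708 -4.457]
44 [ 2.04  -4.814]
48 [ 2.396 -5.146]
```

View pics/e_w.png

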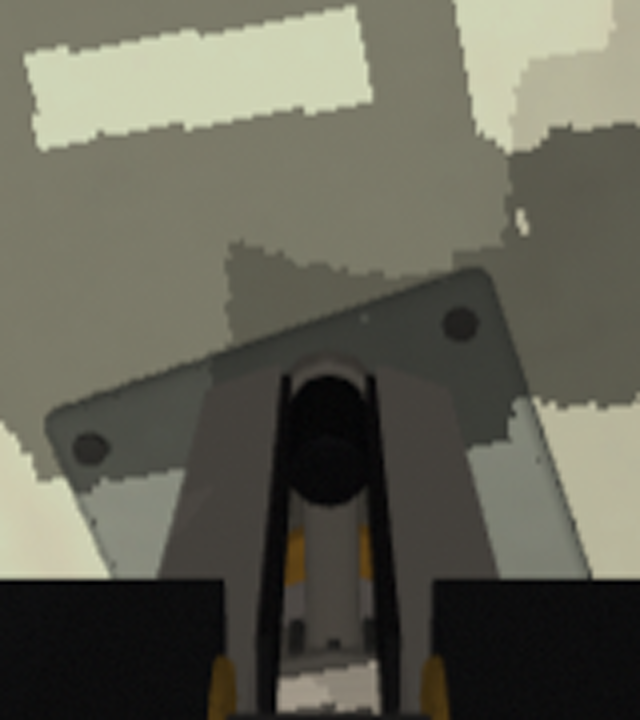

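Call:
{"api": "apply_moves", "payload": {
  "motion": [
    [255,0.025,0,-0.486,0,-4,0],
    [255,0.084,0,-0.97,0,-8,0],
    [255,0.084,0,-0.97,0,-8,0]
  ]
}}

```text
time_s: 4.4
position: [443.5, 75.5, 101.4]
orientation: [-0.707, 0.02, -0.02, 0.707]
force: [0.7, 0.6, -0.5]
gripper_width: 0.118
```

```bash
cat > st.py <<'E'
from h import *
s=robot.read_state();M=R.from_quat(s["orientation"]).as_matrix()
c=np.array([513.2,72.8]);v=s["position"][:2]-c
print(s["time_s"],s["position"].round(2),"r",np.linalg.norm(v).round(2),"ang",np.degrees(np.arctan2(v[1],v[0])).round(2),"jaw",np.degrees(np.arctan2(M[1,2],M[0,2])).round(2))
u=v/np.linalg.norm(v);f=s["force"];print("F rad",(f[:2]@u).round(2),"F tan(ccw)",(f[1]*u[0]-f[0]*u[1]).round(2),"Fz",f[2].round(2),"T",s["torque"].round(3),"w",(s["gripper_width"]*94).round(1),"q6",s["qpos"][5].round(2))
E
python3 st.py
```

```text
4.4 [443.54  75.49 101.43] r 69.72 ang 177.79 jaw 86.72Traceback (most recent call last):
  File "st.py", line 5, in <module>
    u=v/np.linalg.norm(v);f=s["force"];print("F rad",(f[:2]@u).round(2),"F tan(ccw)",(f[1]*u[0]-f[0]*u[1]).round(2),"Fz",f[2].round(2),"T",s["torque"].round(3),"w",(s["gripper_width"]*94).round(1),"q6",s["qpos"][5].round(2))
                                                                                                                                                                    ^^^^^^^^^^^^^^^^^^^^^^^^^^^^^
AttributeError: 'float' object has no attribute 'round'
```

```bash
sed -i 's/(s\["gripper_width"\]\*94).round(1)/round(s["gripper_width"]*94,1)/' st.py; python3 st.py
```

```text
4.4 [443.54  75.49 101.43] r 69.72 ang 177.79 jaw 86.72
F rad -0.68 F tan(ccw) -0.6 Fz -0.46 T [ 0.092 -0.059  0.046] w 11.1 q6 -1.6
```

Call:
{"api": "apply_moves", "payload": {
  "motion": [
    [255,0.025,0,-0.486,0,-4,0],
    [255,0.084,0,-0.97,0,-8,0],
    [255,0.084,0,-0.97,0,-8,0]
  ]
}}

```text
time_s: 4.7
position: [443.8, 66.1, 101.4]
orientation: [-0.706, -0.029, 0.029, 0.707]
force: [1.3, 1.8, 0.0]
gripper_width: 0.12
```

```bash
python3 st.py
```

```text
4.7 [443.84  66.06 101.43] r 69.69 ang -174.45 jaw 94.65
F rad -1.44 F tan(ccw) -1.68 Fz 0.03 T [ 0.413 -0.142  0.028] w 11.3 q6 -1.76
```

Call:
{"api": "apply_moves", "payload": {
  "motion": [
    [255,0.025,0,-0.486,0,-4,0],
    [255,0.084,0,-0.97,0,-8,0],
    [255,0.084,0,-0.97,0,-8,0]
  ]
}}

```text
time_s: 5.0
position: [445.5, 56.6, 101.4]
orientation: [-0.703, -0.078, 0.078, 0.703]
force: [0.8, 4.3, -1.5]
gripper_width: 0.119
```

```bash
python3 st.py
```

```text
5.0 [445.47  56.6  101.42] r 69.64 ang -166.55 jaw 102.61
F rad -1.83 F tan(ccw) -4.03 Fz -1.46 T [ 0.618 -0.112  0.028] w 11.2 q6 -1.92
```

Call:
{"api": "apply_moves", "payload": {
  "motion": [
    [255,0.025,0,-0.486,0,-4,0],
    [255,0.084,0,-0.97,0,-8,0],
    [255,0.084,0,-0.97,0,-8,0]
  ]
}}

```text
time_s: 5.3
position: [448.5, 47.3, 101.4]
orientation: [-0.696, -0.126, 0.126, 0.696]
force: [1.5, 3.4, -1.0]
gripper_width: 0.124
```

```bash
python3 st.py
```

```text
5.3 [448.45  47.29 101.42] r 69.59 ang -158.5 jaw 110.58
F rad -2.6 F tan(ccw) -2.58 Fz -0.97 T [ 0.791 -0.105  0.011] w 11.6 q6 -2.08
```

Call:
{"api": "apply_moves", "payload": {
  "motion": [
    [255,0.025,0,-0.486,0,-4,0],
    [255,0.084,0,-0.97,0,-8,0],
    [255,0.084,0,-0.97,0,-8,0]
  ]
}}

```text
time_s: 5.6
position: [452.7, 38.5, 101.4]
orientation: [-0.685, -0.175, 0.174, 0.685]
force: [0.6, 3.5, -0.2]
gripper_width: 0.118
```

```bash
python3 st.py
```

```text
5.6 [452.71  38.5  101.45] r 69.54 ang -150.45 jaw 118.57
F rad -2.29 F tan(ccw) -2.74 Fz -0.23 T [ 0.844 -0.185  0.006] w 11.1 q6 -2.24
```

Call:
{"api": "apply_moves", "payload": {
  "motion": [
    [255,0.025,0,-0.486,0,-4,0],
    [255,0.084,0,-0.97,0,-8,0],
    [255,0.084,0,-0.97,0,-8,0]
  ]
}}

```text
time_s: 5.9
position: [458.1, 30.5, 101.4]
orientation: [-0.671, -0.222, 0.222, 0.672]
force: [0.4, 4.9, 0.4]
gripper_width: 0.12
```

```bash
python3 st.py
python3 - <<'E'
from h import *
d=optics.read_camera("wrist"); cv2.imwrite("pics/f_w.png",d["pixels"][:,:,::-1])
t=optics.read_camera("scene"); crop(t,"f_s.png",280,200,130,110,6)
E
```

```text
5.9 [458.1   30.47 101.43] r 69.48 ang -142.47 jaw 126.58
F rad -3.3 F tan(ccw) -3.67 Fz 0.35 T [ 0.92  -0.196 -0.003] w 11.3 q6 -2.39
```

View pics/f_w.png

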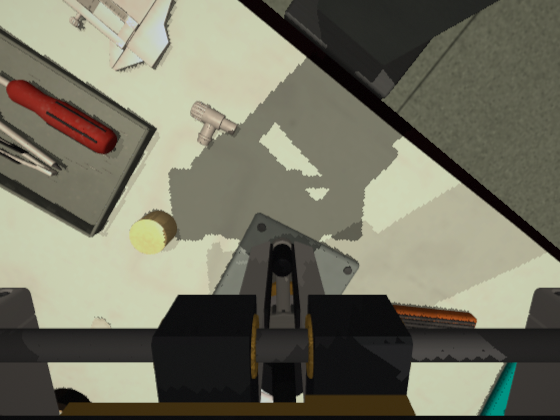

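View pics/f_s.png

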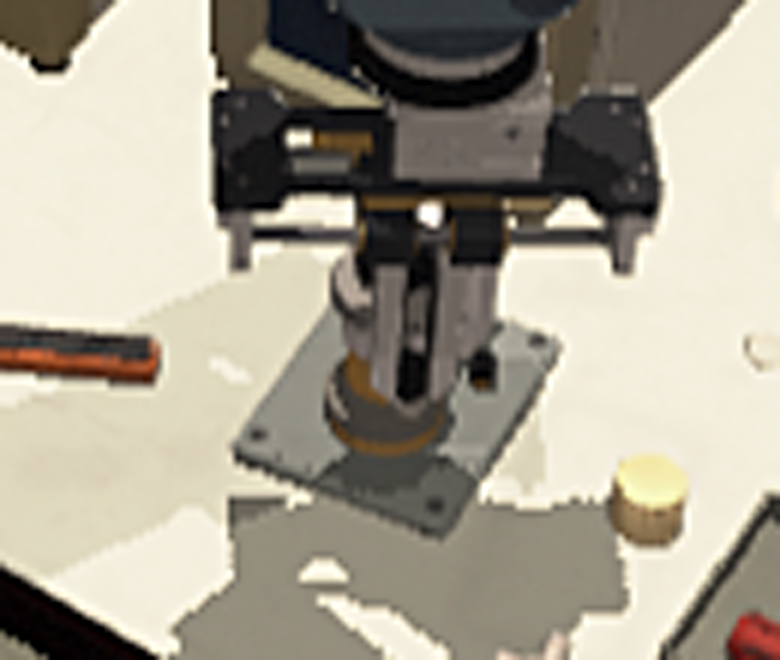

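Call:
{"api": "apply_moves", "payload": {
  "motion": [
    [150,0,0,0,0,0,0],
    [150,0,0,0,0,0,0],
    [150,0,0,0,0,0,0],
    [150,0,-2,0,0,0,0],
    [150,-2,-5,0,0,0,0],
    [150,-3,-9,0,0,0,0],
    [150,-3,-9,0,0,0,0],
    [150,-3,-9,0,0,0,0]
  ]
}}

```text
time_s: 6.8
position: [434.5, 11.7, 192.4]
orientation: [0.672, 0.223, -0.222, -0.67]
force: [-0.5, 0.3, -0.2]
gripper_width: 0.408
```

```bash
python3 st.py
python3 - <<'E'
from h import *
d=optics.read_camera("wrist"); cv2.imwrite("pics/g_w.png",d["pixels"][:,:,::-1])
crop(d,"g_w2.png",200,190,160,140,5)
t=optics.read_camera("top"); crop(t,"g_t.png",310,160,110,90,7)
print(proj(d,(513.2,72.8,152)))
E
```

```text
6.8 [434.52  11.66 192.37] r 99.64 ang -142.15 jaw 126.72
F rad 0.18 F tan(ccw) -0.56 Fz -0.2 T [ 0.072 -0.005 -0.03 ] w 38.4 q6 -2.45
[282.95105166 348.16683565]
```

View pics/g_w2.png

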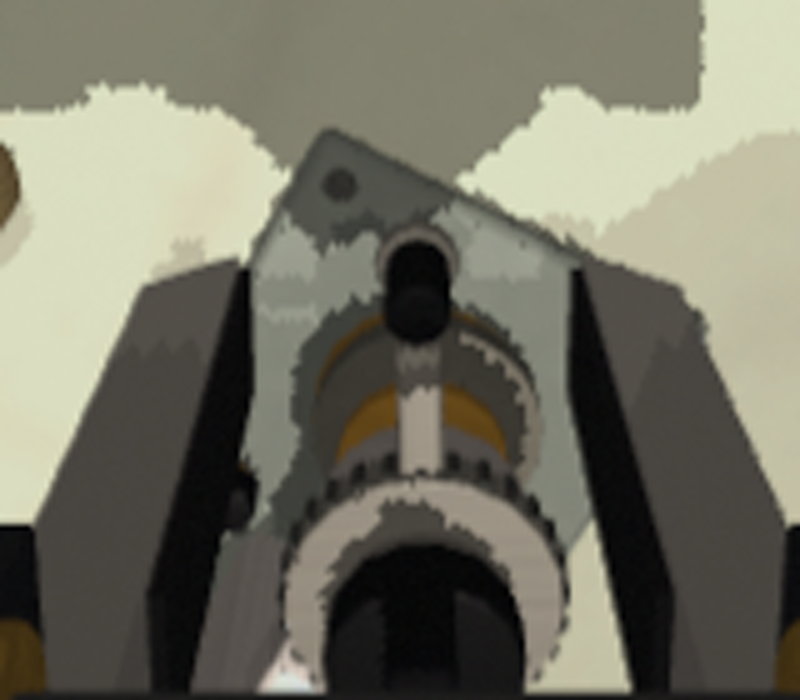

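View pics/g_t.png

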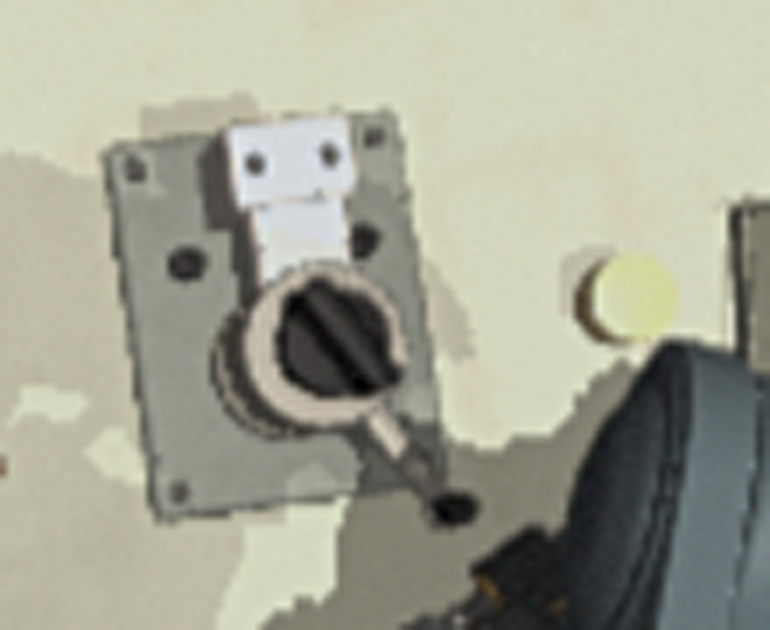

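Call:
{"api": "apply_moves", "payload": {
  "motion": [
    [150,-2,-4,0,0,0,0],
    [150,-4,-8,0,0,0,0],
    [150,-4,-8,0,0,0,0],
    [150,-4,-8,0,0,0,0]
  ]
}}

```text
time_s: 7.3
position: [401.9, -11.9, 270.9]
orientation: [-0.671, -0.223, 0.223, 0.671]
force: [-0.6, -0.6, -0.6]
gripper_width: 0.412
```

```bash
python3 st.py
python3 - <<'E'
from h import *
d=optics.read_camera("wrist"); crop(d,"h_w2.png",225,190,120,110,7)
print(proj(d,(513.2,72.8,152)),proj(d,(513.2,72.8,100)))
E
```

```text
7.3 [401.87 -11.88 270.87] r 139.88 ang -142.74 jaw 126.73
F rad 0.85 F tan(ccw) 0.05 Fz -0.56 T [-0.027 -0.008 -0.008] w 38.7 q6 -2.53
[281.95023928 330.05160763] [281.94310649 303.85019483]
```

View pics/h_w2.png

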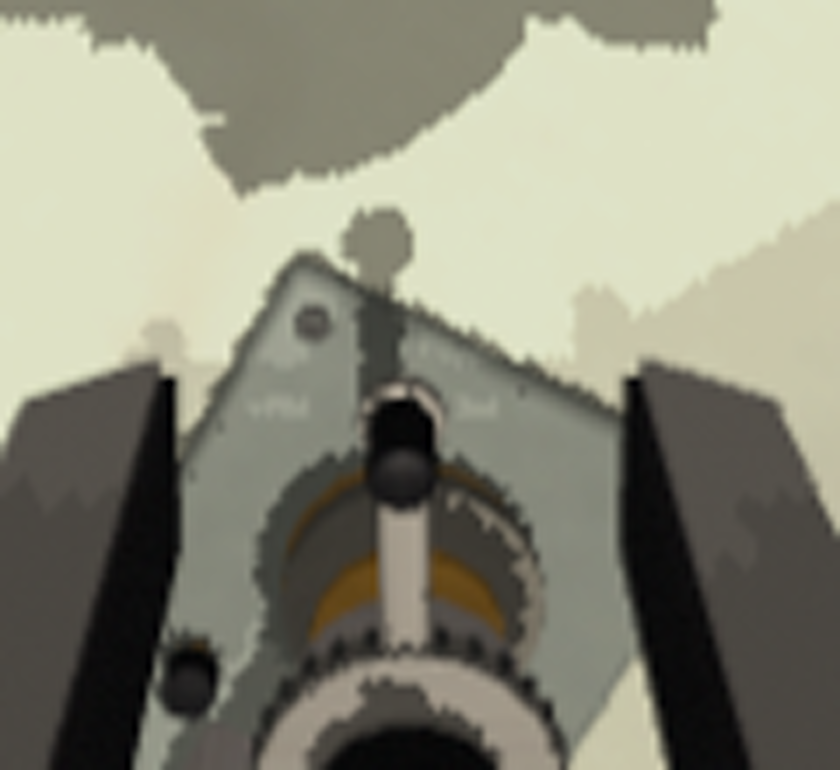

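Run:
```python
from h import *
d=optics.read_camera("wrist"); crop(d,"h_w3.png",235,270,100,65,8)
```

```text
(no output)
```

View pics/h_w3.png

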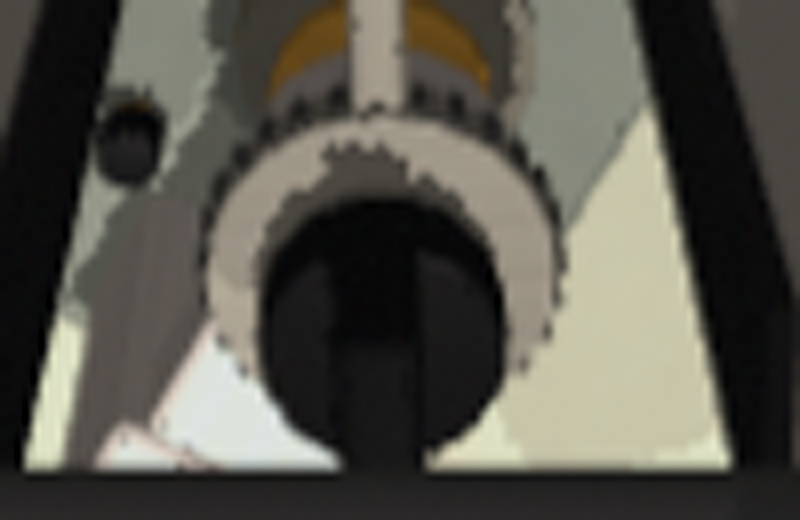

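Run:
```python
from h import *
d=optics.read_camera("wrist")
g=lambda u,v:(235+u/8,270+v/8)
for (a,b) in [((330,345),(345,465)),((418,345),(425,465)),((374,345),(385,465))]:
    A=onz(d,*g(*a),152);B=onz(d,*g(*b),152);e=B-A;print(A,B,np.degrees(np.arctan2(e[1],e[0])),np.linalg.norm(e))
# ring center from edges at z=100 widest row ~ 255
A=onz(d,*g(206,262),100);B=onz(d,*g(562,262),100);print(A,B,(A+B)/2,np.linalg.norm(A-B))
A=onz(d,*g(258,330),122);B=onz(d,*g(506,330),122);print(A,B,(A+B)/2,np.linalg.norm(A-B))
```

```text
[497.71276101  55.14881052 152.        ] [511.47069199  67.88814704 152.        ] 42.79854879324708 18.750236258543815
[490.65122963  64.61529053 152.        ] [504.95738146  76.62234352 152.        ] 40.00650071213949 18.677133129008084
[494.18215764  59.88183292 152.        ] [508.21417484  72.25506007 152.        ] 41.405375416797405 18.70813343973867
[525.50391765  50.72758014 100.        ] [492.2606469   95.28341798 100.        ] [508.88228228  73.00549906 100.        ] 55.59080621853592
[518.24206613  56.61454877 122.        ] [496.36844812  85.93658177 122.        ] [507.30525712  71.27556527 122.        ] 36.58191880791238
```

Run:
```python
from h import *
d=optics.read_camera("wrist")
print(proj(d,(458.1,30.5,120)), onz(d,225+403/7,190+478/7,120), onz(d,225+403/7,190+478/7,120)-[458.1,30.5,120])
```

```text
[279.88801365 260.76615376] [453.850701    31.10901096 120.        ] [-4.249299    0.60901096  0.        ]
```

Call:
{"api": "apply_moves", "payload": {
  "motion": [
    [150,4,3,0.05,0,-2,0],
    [150,9,6,0.1,0,-4,0],
    [150,13,8,0.16,0,-6.3,0],
    [150,14,9,0.16,0,-6.3,0],
    [150,14,9,0.16,0,-6.3,0],
    [150,14,12,0.16,0,-6.3,0],
    [150,14,14,0.16,0,-6.3,0],
    [150,14,14.4,0.16,0,-6.3,0],
    [150,14,14.4,0.16,0,-6.3,0]
  ]
}}

```text
time_s: 8.4
position: [512.5, 72.9, 127.4]
orientation: [-0.658, -0.259, 0.26, 0.658]
force: [0.2, -0.6, 0.4]
gripper_width: 0.41
```

```bash
python3 st.py
python3 - <<'E'
from h import *
d=optics.read_camera("wrist"); crop(d,"i_w.png",200,190,160,140,5)
s=optics.read_camera("scene"); crop(s,"i_s.png",280,190,130,110,6)
E
```

```text
8.4 [512.5   72.93 127.4 ] r 0.71 ang 169.47 jaw 133.04
F rad -0.35 F tan(ccw) 0.54 Fz 0.37 T [ 0.052  0.031 -0.011] w 38.5 q6 -2.4
```

View pics/i_w.png

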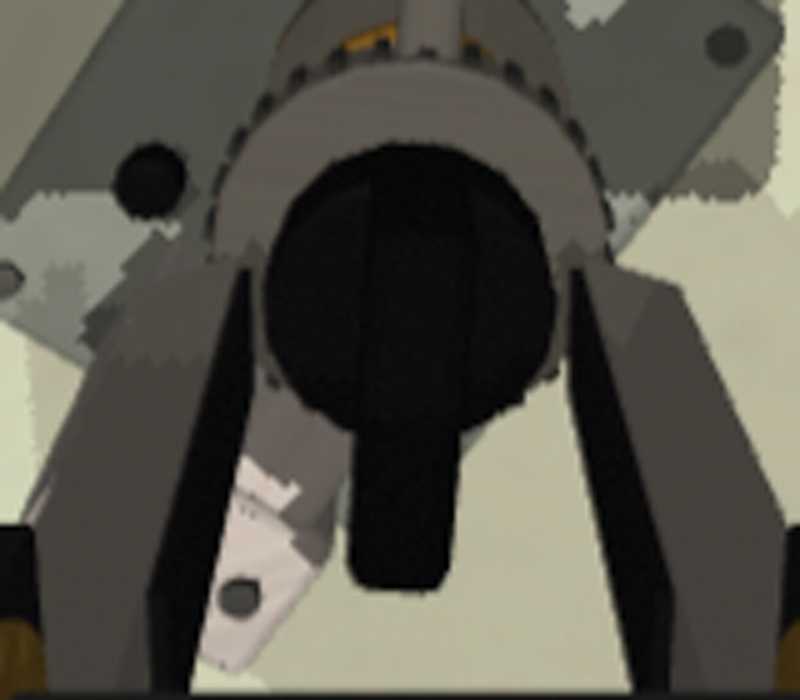

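View pics/i_s.png

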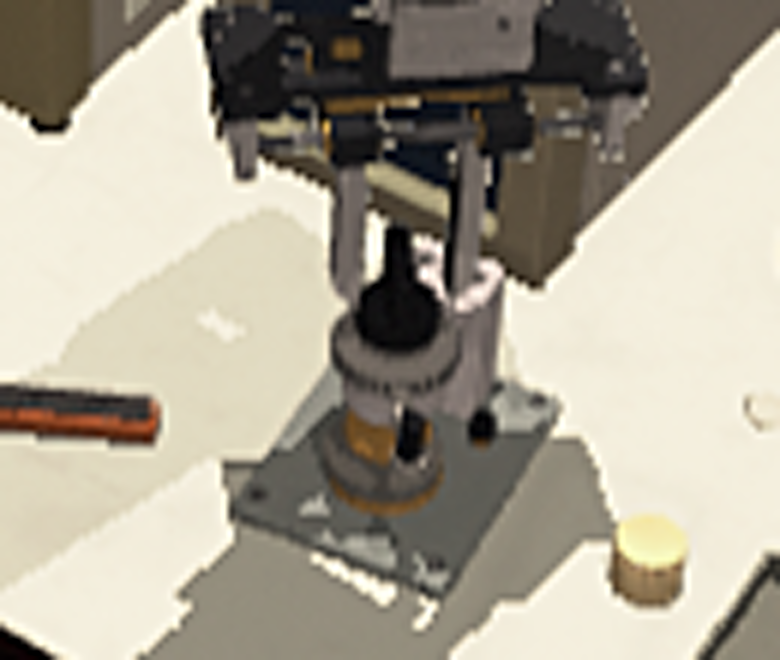

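Call:
{"api": "apply_moves", "payload": {
  "motion": [
    [255,0,0,0,0,4,0],
    [255,0,0,0,0,4,0],
    [255,0,0,0,0,4,0],
    [255,0,0,0,0,4,0],
    [255,0,0,0,0,4,0],
    [255,0,0,0,0,4,0],
    [255,0,0,0,0,4,0],
    [255,0,0,0,0,4,0]
  ],
  "grip_force": 55
}}

```text
time_s: 9.3
position: [513.3, 73.5, 128.2]
orientation: [-0.666, -0.237, 0.236, 0.666]
force: [-2.8, 2.3, 6.5]
gripper_width: 0.124
```

```bash
python3 st.py
python3 - <<'E'
from h import *
print(robot.read_state()["force"])
d=optics.read_camera("wrist"); crop(d,"j_w.png",200,190,160,140,5)
E
```

```text
9.3 [513.32  73.5  128.21] r 0.71 ang 80.06 jaw 129.09
F rad 1.82 F tan(ccw) 3.2 Fz 6.45 T [ 0.412  0.516 -0.004] w 11.7 q6 -2.33
[-2.83858747  2.34894552  6.45130627]
```

View pics/j_w.png

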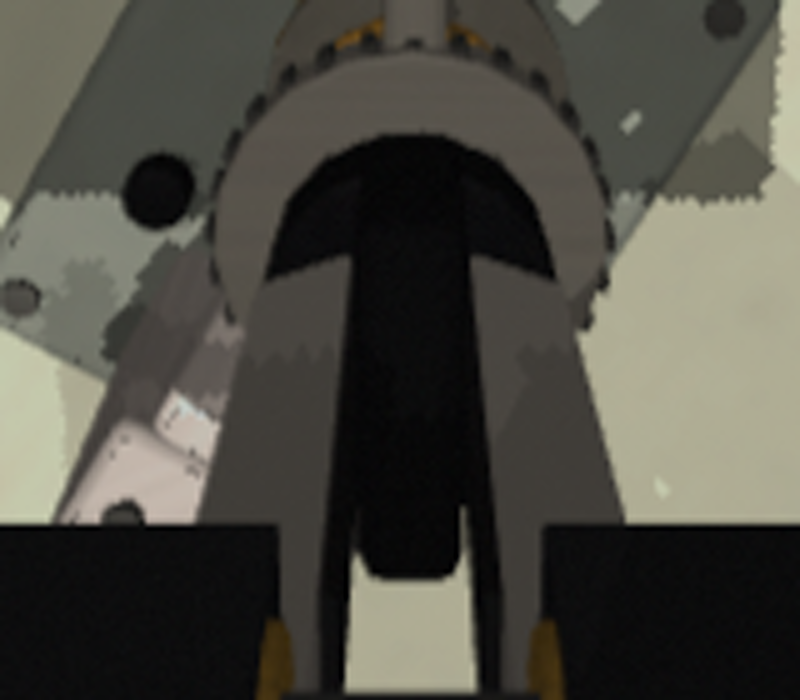

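Call:
{"api": "apply_moves", "payload": {
  "motion": [
    [255,0,-0.1,0,0,5,0],
    [255,0,-0.1,0,0,10,0],
    [255,0,-0.1,0,0,15,0],
    [255,0,-0.1,0,0,15,0]
  ]
}}

```text
time_s: 9.75
position: [513.4, 73.4, 128.2]
orientation: [-0.691, -0.148, 0.147, 0.692]
force: [0.3, 1.8, -0.8]
gripper_width: 0.123
```

```bash
python3 st.py
```

```text
9.75 [513.35  73.39 128.23] r 0.61 ang 75.58 jaw 114.1
F rad 1.79 F tan(ccw) 0.12 Fz -0.76 T [ 0.316 -0.194  0.017] w 11.6 q6 -2.07
```

Call:
{"api": "apply_moves", "payload": {
  "motion": [
    [255,0,0,0,0,5,0],
    [255,0,0,0,0,10,0],
    [255,0,0,0,0,15,0],
    [255,0,0,0,0,15,0]
  ]
}}

```text
time_s: 10.15
position: [513.4, 73.3, 128.2]
orientation: [0.705, 0.057, -0.056, -0.705]
force: [1.8, 1.6, -1.6]
gripper_width: 0.12
```

```bash
python3 st.py;python3 - <<'E'
from h import *
d=optics.read_camera("wrist"); crop(d,"k_w.png",200,190,160,140,5)
s=optics.read_camera("scene"); crop(s,"k_s.png",280,190,130,110,6)
E
```

```text
10.15 [513.39  73.28 128.25] r 0.51 ang 68.41 jaw 99.18
F rad 2.19 F tan(ccw) -1.11 Fz -1.56 T [ 0.232 -0.406  0.04 ] w 11.3 q6 -1.81
```

View pics/k_w.png

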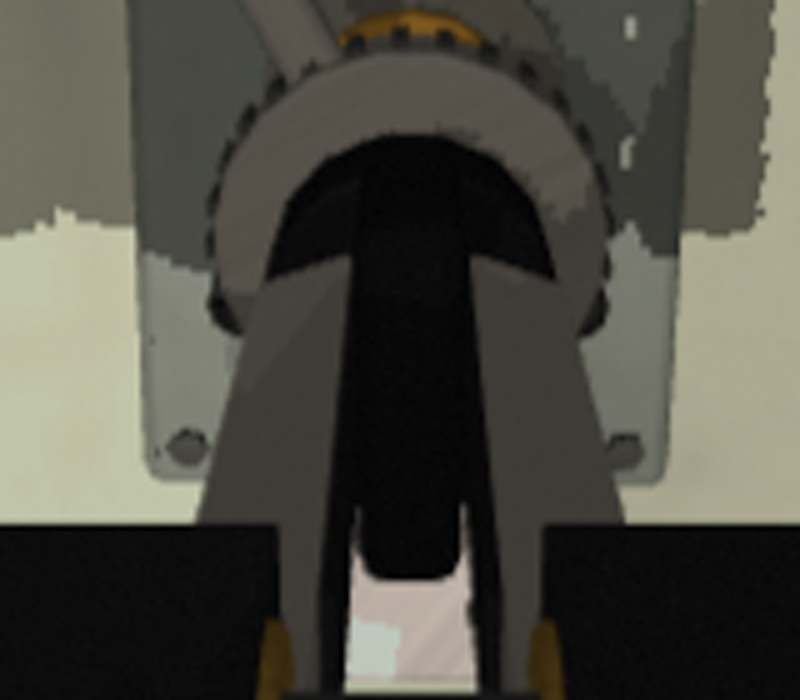

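View pics/k_s.png

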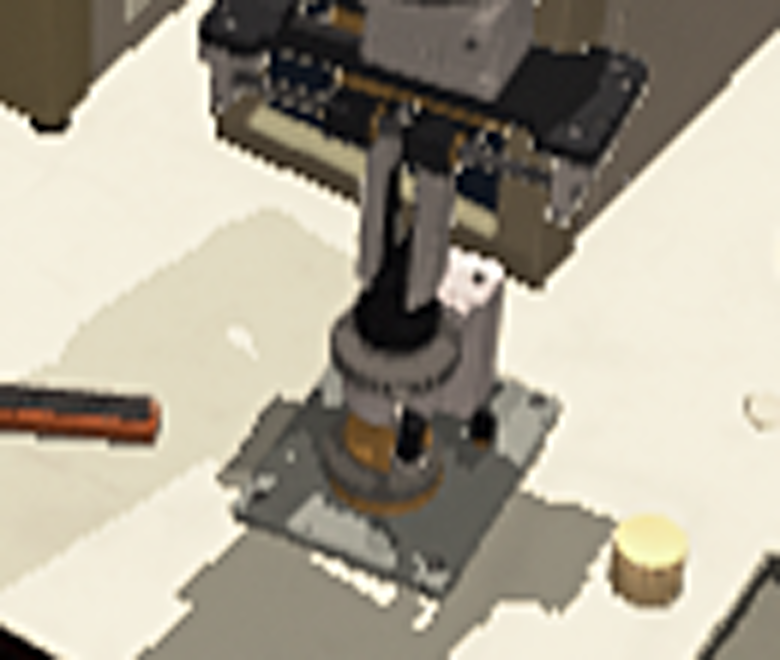

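Call:
{"api": "apply_moves", "payload": {
  "motion": [
    [255,0,0,0,0,2,0],
    [255,0,0,0,0,4,0]
  ]
}}

```text
time_s: 10.45
position: [513.4, 73.3, 128.2]
orientation: [0.706, 0.032, -0.032, -0.706]
force: [2.8, 0.9, -2.6]
gripper_width: 0.122
```

```bash
python3 st.py; python3 -c "
from h import *
s=robot.read_state();print(s['joint_torque'],s['qd'][5])"
```

```text
10.45 [513.36  73.26 128.21] r 0.48 ang 70.8 jaw 95.16
F rad 1.77 F tan(ccw) -2.38 Fz -2.59 T [ 0.259 -0.535  0.282] w 11.5 q6 -1.74
[-6.15918115e-01 -3.10081959e+01 -2.89128739e+01 -2.67462814e-01
  7.96739850e-01 -4.46389342e-03] 0.3458755611017492
```

Call:
{"api": "apply_moves", "payload": {
  "motion": [
    [255,0,0,0,0,1,0]
  ]
}}

```text
time_s: 10.55
position: [513.4, 73.2, 128.3]
orientation: [0.707, 0.026, -0.025, -0.707]
force: [3.4, 0.6, -3.6]
gripper_width: 0.124
```

```bash
python3 st.py; python3 -c "
from h import *
s=robot.read_state();print(s['joint_torque'],s['qd'][5])"
```

```text
10.55 [513.39  73.23 128.28] r 0.47 ang 66.43 jaw 94.15
F rad 1.91 F tan(ccw) -2.86 Fz -3.57 T [ 0.309 -0.587  0.272] w 11.7 q6 -1.72
[ -0.55133533 -31.29222751 -28.94800186  -0.27268555   0.95087897
   0.20752336] 0.17306273448171972
```

Call:
{"api": "apply_moves", "payload": {
  "motion": [
    [255,0,0.03,0,0,1,0],
    [255,0,0.03,0,0,2,0]
  ]
}}

```text
time_s: 10.75
position: [513.4, 73.2, 128.2]
orientation: [0.707, 0.013, -0.013, -0.707]
force: [2.8, 0.9, -1.9]
gripper_width: 0.123
```

```bash
python3 st.py
```

```text
10.75 [513.36  73.22 128.22] r 0.45 ang 68.95 jaw 92.06
F rad 1.81 F tan(ccw) -2.3 Fz -1.89 T [ 0.255 -0.594  0.236] w 11.5 q6 -1.68
```

Call:
{"api": "apply_moves", "payload": {
  "motion": [
    [255,0,0.0,0,0,1,0],
    [255,0,0.0,0,0,2,0]
  ]
}}

```text
time_s: 10.95
position: [513.4, 73.2, 128.2]
orientation: [0.707, 0.0, 0.0, -0.707]
force: [3.1, 0.8, -3.8]
gripper_width: 0.12
```

```bash
python3 st.py
```

```text
10.95 [513.39  73.21 128.25] r 0.45 ang 65.68 jaw 90.01
F rad 2.05 F tan(ccw) -2.52 Fz -3.79 T [ 0.239 -0.675  0.293] w 11.3 q6 -1.65
```

Call:
{"api": "apply_moves", "payload": {
  "motion": [
    [255,0,0.03,0,0,1,0],
    [255,0,0.03,0,0,2,0]
  ]
}}

```text
time_s: 11.15
position: [513.4, 73.2, 128.2]
orientation: [0.707, -0.012, 0.013, -0.707]
force: [2.4, 1.8, -0.1]
gripper_width: 0.124
```

```bash
python3 st.py
```

```text
11.15 [513.36  73.2  128.2 ] r 0.43 ang 68.4 jaw 87.99
F rad 2.56 F tan(ccw) -1.53 Fz -0.09 T [ 0.211 -0.525  0.304] w 11.6 q6 -1.61
```

Call:
{"api": "apply_moves", "payload": {
  "motion": [
    [255,0,0.0,0,0,1,0],
    [255,0,0.0,0,0,2,0]
  ]
}}

```text
time_s: 11.35
position: [513.4, 73.2, 128.2]
orientation: [0.707, -0.025, 0.025, -0.707]
force: [2.6, 1.5, 0.6]
gripper_width: 0.126
```

```bash
python3 st.py
```

```text
11.35 [513.4   73.2  128.24] r 0.45 ang 63.08 jaw 85.99
F rad 2.54 F tan(ccw) -1.59 Fz 0.6 T [ 0.165 -0.467  0.255] w 11.8 q6 -1.58
```

Call:
{"api": "apply_moves", "payload": {
  "motion": [
    [255,0,0,0,0,1,0],
    [255,0,0,0,0,2,0]
  ]
}}

```text
time_s: 11.55
position: [513.4, 73.2, 128.2]
orientation: [0.706, -0.037, 0.037, -0.706]
force: [2.5, 0.7, 1.8]
gripper_width: 0.122
```

```bash
python3 st.py
```

```text
11.55 [513.38  73.19 128.21] r 0.43 ang 64.71 jaw 83.98
F rad 1.7 F tan(ccw) -2.01 Fz 1.82 T [ 0.136 -0.431  0.258] w 11.5 q6 -1.54
```

Call:
{"api": "apply_moves", "payload": {
  "motion": [
    [255,0,0,0,0,1,0],
    [255,0,0,0,0,2,0]
  ]
}}

```text
time_s: 11.75
position: [513.4, 73.2, 128.2]
orientation: [0.705, -0.049, 0.05, -0.705]
force: [2.4, -0.8, 2.8]
gripper_width: 0.123
```

```bash
python3 st.py
```

```text
11.75 [513.41  73.15 128.22] r 0.41 ang 59.97 jaw 81.98
F rad 0.53 F tan(ccw) -2.46 Fz 2.76 T [ 0.107 -0.389  0.307] w 11.6 q6 -1.51
```

Call:
{"api": "apply_moves", "payload": {
  "motion": [
    [255,0,-0.02,0,0,1,0],
    [255,0,-0.02,0,0,2,0]
  ]
}}

```text
time_s: 11.95
position: [513.4, 73.2, 128.2]
orientation: [0.704, -0.062, 0.062, -0.704]
force: [1.7, 0.1, 3.0]
gripper_width: 0.122
```

```bash
python3 st.py
```

```text
11.95 [513.37  73.17 128.21] r 0.41 ang 65.26 jaw 79.98
F rad 0.78 F tan(ccw) -1.56 Fz 2.98 T [ 0.013 -0.592  0.321] w 11.5 q6 -1.47
```

Call:
{"api": "apply_moves", "payload": {
  "motion": [
    [255,0,0,0,0,1,0],
    [255,0,0,0,0,2,0]
  ]
}}

```text
time_s: 12.15
position: [513.4, 73.1, 128.2]
orientation: [0.703, -0.074, 0.074, -0.703]
force: [2.8, -1.0, 3.4]
gripper_width: 0.123
```

```bash
python3 st.py
```

```text
12.15 [513.38  73.12 128.22] r 0.37 ang 60.49 jaw 77.98
F rad 0.47 F tan(ccw) -2.92 Fz 3.38 T [-0.011 -0.624  0.248] w 11.6 q6 -1.44
```

Call:
{"api": "apply_moves", "payload": {
  "motion": [
    [255,0,0,0,0,1,0],
    [255,0,0,0,0,2,0]
  ]
}}

```text
time_s: 12.35
position: [513.4, 73.1, 128.2]
orientation: [0.702, -0.086, 0.086, -0.702]
force: [3.4, -0.9, 3.7]
gripper_width: 0.121
```

```bash
python3 st.py
```

```text
12.35 [513.39  73.12 128.24] r 0.37 ang 59.18 jaw 76.01
F rad 0.96 F tan(ccw) -3.35 Fz 3.72 T [-0.052 -0.637  0.535] w 11.4 q6 -1.4
```

Call:
{"api": "apply_moves", "payload": {
  "motion": [
    [255,0,0,0,0,0,0]
  ]
}}

```text
time_s: 12.45
position: [513.4, 73.1, 128.2]
orientation: [0.702, -0.086, 0.086, -0.702]
force: [3.8, -0.7, 4.1]
gripper_width: 0.125
```

```bash
python3 st.py; for i in 1 2; do python3 - <<'E'
from h import *
s=optics.read_camera("scene"); crop(s,"l_s.png",310,230,80,60,10)
print(robot.read_state()["torque"])
E
done
```

```text
12.45 [513.37  73.14 128.21] r 0.38 ang 63.66 jaw 76.06
F rad 1.01 F tan(ccw) -3.72 Fz 4.1 T [-0.117 -0.708  0.409] w 11.8 q6 -1.4
[-0.14247187 -0.67528626  0.47363412]
[-0.13681567 -0.716495    0.51567479]
```

View pics/l_s.png

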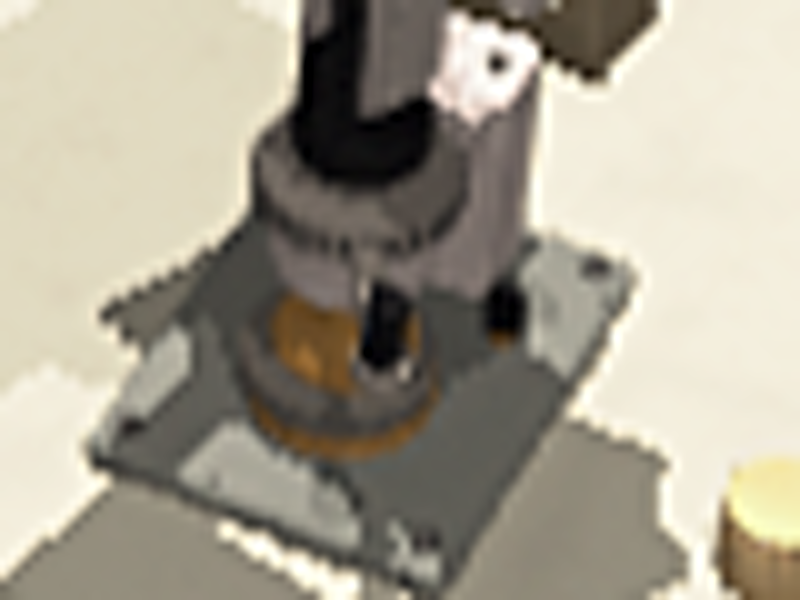

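Call:
{"api": "apply_moves", "payload": {
  "motion": [
    [150,0,0,0,0,0,0],
    [150,0,0,0,0,0,0],
    [150,0,0,0,0,0,0],
    [150,0,0,0,0,0,0],
    [150,0,-2.5,0,0,0,0],
    [150,0,-5,0,0,0,0],
    [150,-1,-7,-1,0,-8,0],
    [150,-2,-7,-2.5,0,-16,0],
    [150,-3,-7,-4,0,-24,0],
    [150,-4.34,-7,-5.47,0,-32,0],
    [150,-4.34,-7,-5.47,0,-40,0],
    [150,-4.34,-7,-5.47,0,-48,0],
    [150,-4.34,-7,-5.47,0,-50.5,0],
    [150,-4.34,-7,-5.47,0,-50.5,0]
  ]
}}

```text
time_s: 13.95
position: [457.5, 30.7, 197.8]
orientation: [-0.671, -0.221, 0.222, 0.672]
force: [0.6, -0.0, -0.1]
gripper_width: 0.413
```

```bash
python3 st.py
python3 - <<'E'
from h import *
d=optics.read_camera("wrist"); crop(d,"m_w.png",200,190,160,140,5)
s=optics.read_camera("scene"); crop(s,"m_s.png",280,190,130,110,6)
t=optics.read_camera("top"); crop(t,"m_t.png",310,160,110,90,7)
E
```

```text
13.95 [457.49  30.68 197.81] r 69.84 ang -142.91 jaw 126.54
F rad -0.49 F tan(ccw) 0.38 Fz -0.1 T [ 0.05  -0.002  0.017] w 38.8 q6 -2.39
```

View pics/m_w.png

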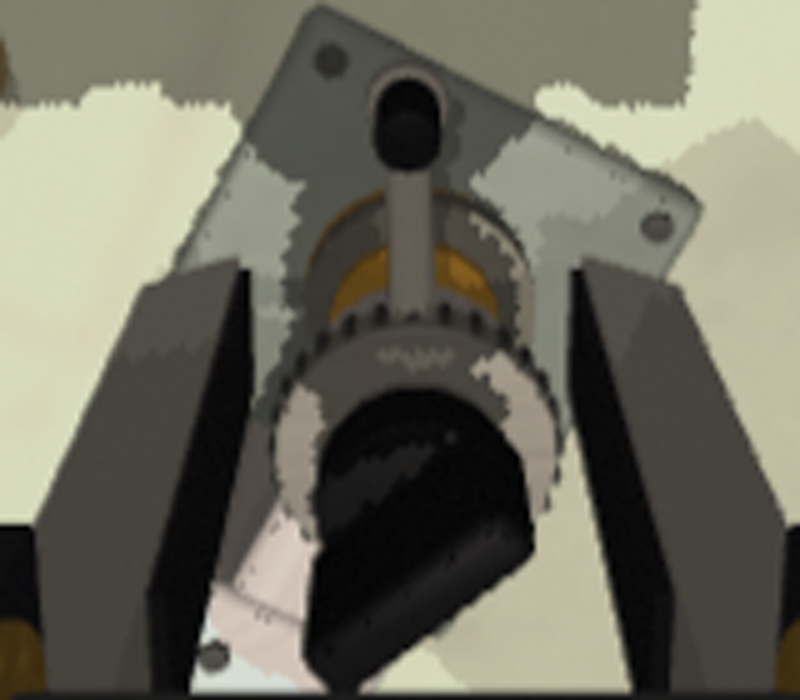

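View pics/m_s.png

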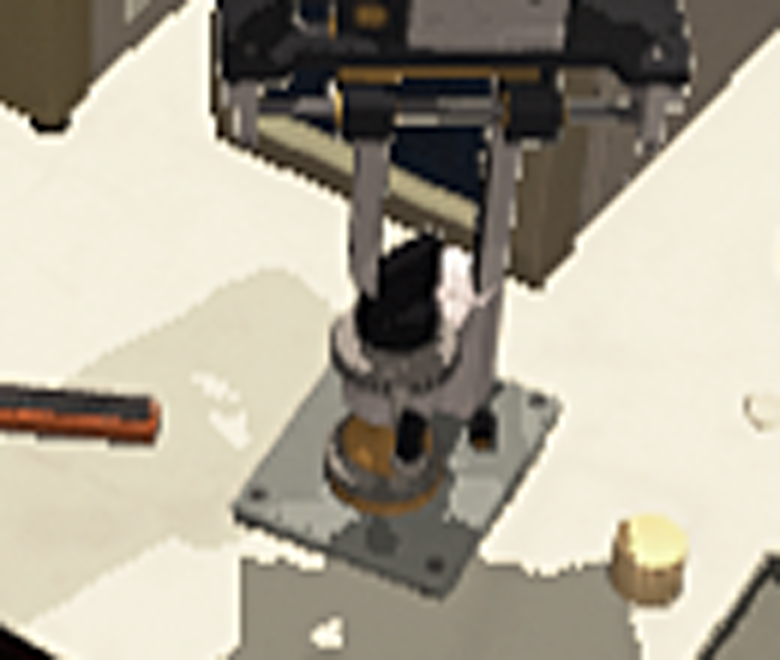

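Call:
{"api": "apply_moves", "payload": {
  "motion": [
    [150,0.03,4,-0.03,0,0,0],
    [150,0.03,7.5,-0.03,0,0,0],
    [150,0.03,9,-0.03,0,0,0],
    [150,0.03,9.6,-0.03,0,0,0],
    [150,0.03,9.6,-0.03,0,0,0],
    [255,0.03,9.6,-0.03,0,0,0],
    [255,0.03,9.6,-0.03,0,0,0],
    [255,0.03,9.6,-0.03,0,0,0],
    [255,0.03,9.6,-0.03,0,0,0],
    [255,0.03,9.6,-0.03,0,0,0],
    [255,0.03,9.6,-0.03,0,0,0]
  ],
  "grip_force": 20
}}

```text
time_s: 15.2
position: [458.7, 30.7, 102.8]
orientation: [0.671, 0.222, -0.221, -0.671]
force: [-1.7, 2.2, 5.8]
gripper_width: 0.121
```

```bash
python3 st.py
python3 - <<'E'
from h import *
d=optics.read_camera("wrist"); crop(d,"n_w.png",200,190,160,140,5)
E
```

```text
15.2 [458.67  30.66 102.78] r 68.92 ang -142.3 jaw 126.56
F rad -0.01 F tan(ccw) -2.73 Fz 5.78 T [ 0.32   0.309 -0.027] w 11.3 q6 -2.39
```

View pics/n_w.png

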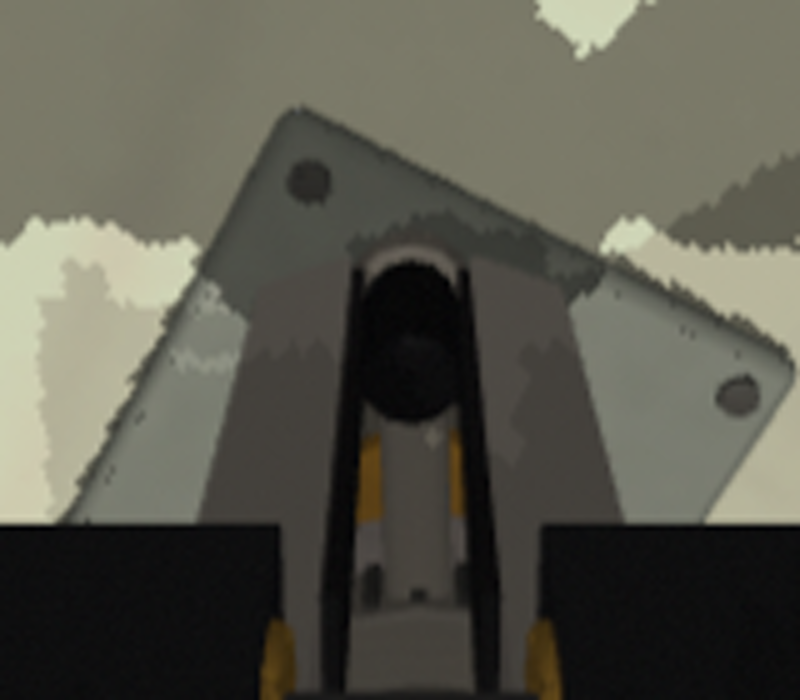

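Add to st.py:
```python
m=s["torque"][2]+(v[0]*f[1]-v[1]*f[0])/1000; print("effort cw at pin N",round(m/0.07,2),"swing from start deg",np.degrees(np.arctan2(M[1,2],M[0,2])).round(2)-78.77)
```

```text
(no output)
```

Call:
{"api": "apply_moves", "payload": {
  "motion": [
    [255,0.006,-0.06,0.244,0,2,0],
    [255,0.025,-0.06,0.486,0,4,0],
    [255,0.054,-0.06,0.729,0,6,0],
    [255,0.084,-0.06,0.97,0,8,0]
  ]
}}

```text
time_s: 15.65
position: [453.9, 37.6, 102.8]
orientation: [0.687, 0.175, -0.174, -0.684]
force: [0.8, -4.4, -0.2]
gripper_width: 0.119
```

```bash
python3 st.py
```

```text
15.65 [453.88  37.65 102.83] r 68.95 ang -149.35 jaw 118.51
F rad 1.53 F tan(ccw) 4.19 Fz -0.16 T [-0.725 -0.25   0.021] w 11.2 q6 -2.23
effort cw at pin N 4.43 swing from start deg 39.74000000000001
```

Call:
{"api": "apply_moves", "payload": {
  "motion": [
    [255,0.006,0,0.244,0,2,0],
    [255,0.025,0,0.486,0,4,0]
  ]
}}

```text
time_s: 15.85
position: [451.6, 41.9, 102.8]
orientation: [0.692, 0.15, -0.15, -0.69]
force: [0.7, -5.5, 1.1]
gripper_width: 0.121
```

```bash
python3 st.py|tail -2
```

```text
F rad 1.82 F tan(ccw) 5.28 Fz 1.1 T [-0.874 -0.016  0.027] w 11.4 q6 -2.15
effort cw at pin N 5.58 swing from start deg 35.75
```

Call:
{"api": "apply_moves", "payload": {
  "motion": [
    [255,0.006,0,0.244,0,2,0],
    [255,0.025,0,0.486,0,4,0]
  ]
}}

```text
time_s: 16.05
position: [449.5, 46.3, 102.8]
orientation: [0.697, 0.126, -0.126, -0.695]
force: [-0.7, -6.1, 1.8]
gripper_width: 0.123
```

```bash
python3 st.py|tail -2
```

```text
F rad 3.02 F tan(ccw) 5.36 Fz 1.79 T [-1.01   0.174  0.016] w 11.6 q6 -2.07
effort cw at pin N 5.51 swing from start deg 31.75
```

Call:
{"api": "apply_moves", "payload": {
  "motion": [
    [255,0.006,0,0.244,0,2,0],
    [255,0.025,0,0.486,0,4,0]
  ]
}}

```text
time_s: 16.25
position: [447.7, 50.9, 102.8]
orientation: [0.701, 0.101, -0.102, -0.698]
force: [-2.6, -5.3, 2.9]
gripper_width: 0.117
```

```bash
python3 st.py|tail -2
```

```text
F rad 4.17 F tan(ccw) 4.18 Fz 2.87 T [-0.998  0.456  0.026] w 11.0 q6 -1.99
effort cw at pin N 4.48 swing from start deg 27.760000000000005
```

Call:
{"api": "apply_moves", "payload": {
  "motion": [
    [255,0.006,0,0.244,0,2,0],
    [255,0.025,0,0.486,0,4,0]
  ]
}}

```text
time_s: 16.45
position: [446.3, 55.6, 102.8]
orientation: [0.704, 0.077, -0.078, -0.702]
force: [-3.3, -5.1, 4.0]
gripper_width: 0.119
```

```bash
python3 st.py|tail -3
```

```text
16.45 [446.32  55.64 102.79] r 69.05 ang -165.61 jaw 102.53
F rad 4.49 F tan(ccw) 4.14 Fz 3.95 T [-1.065  0.643 -0.019] w 11.2 q6 -1.91
effort cw at pin N 3.82 swing from start deg 23.760000000000005
```

Call:
{"api": "apply_moves", "payload": {
  "motion": [
    [255,-0.02,0,0.244,0,2,0],
    [255,-0.02,0,0.486,0,4,0]
  ]
}}

```text
time_s: 16.65
position: [445.2, 60.4, 102.8]
orientation: [0.706, 0.052, -0.053, -0.704]
force: [-1.8, -5.6, 3.3]
gripper_width: 0.12
```

```bash
python3 st.py|tail -2
```

```text
F rad 2.8 F tan(ccw) 5.22 Fz 3.34 T [-0.953  0.429  0.069] w 11.3 q6 -1.83
effort cw at pin N 6.14 swing from start deg 19.760000000000005
```

Call:
{"api": "apply_moves", "payload": {
  "motion": [
    [255,0.006,0,0.244,0,2,0],
    [255,0.025,0,0.486,0,4,0]
  ]
}}

```text
time_s: 16.85
position: [444.5, 65.2, 102.8]
orientation: [0.708, 0.027, -0.029, -0.705]
force: [-4.1, -6.3, 5.0]
gripper_width: 0.12
```

```bash
python3 st.py|tail -3
```

```text
16.85 [444.51  65.18 102.8 ] r 69.11 ang -173.67 jaw 94.54
F rad 4.77 F tan(ccw) 5.8 Fz 5.01 T [-1.123  0.672  0.005] w 11.3 q6 -1.75
effort cw at pin N 5.8 swing from start deg 15.77000000000001
```

Call:
{"api": "apply_moves", "payload": {
  "motion": [
    [255,-0.03,-0.04,0.244,0,2,0]
  ]
}}

```text
time_s: 16.95
position: [444.2, 67.6, 102.8]
orientation: [0.708, 0.015, -0.016, -0.706]
force: [0.8, -5.8, -2.1]
gripper_width: 0.121
```

```bash
python3 st.py|tail -2
```

```text
F rad -0.38 F tan(ccw) 5.8 Fz -2.05 T [-1.106 -0.045  0.053] w 11.4 q6 -1.71
effort cw at pin N 6.5 swing from start deg 13.760000000000005
```

Call:
{"api": "apply_moves", "payload": {
  "motion": [
    [255,0.006,-0.02,0.244,0,2,0]
  ]
}}

```text
time_s: 17.05
position: [444.1, 70.0, 102.8]
orientation: [0.708, 0.003, -0.004, -0.706]
force: [-0.8, -5.7, -1.3]
gripper_width: 0.12
```

```bash
python3 st.py|tail -2
```

```text
F rad 1.0 F tan(ccw) 5.66 Fz -1.32 T [-1.118  0.055  0.088] w 11.3 q6 -1.67
effort cw at pin N 6.85 swing from start deg 11.760000000000005
```

Call:
{"api": "apply_moves", "payload": {
  "motion": [
    [255,0.006,0,0.244,0,2,0]
  ]
}}

```text
time_s: 17.15
position: [444.1, 72.4, 102.9]
orientation: [0.709, -0.009, 0.009, -0.706]
force: [-1.5, -6.8, 0.7]
gripper_width: 0.118
```

```bash
python3 st.py|tail -2
```

```text
F rad 1.51 F tan(ccw) 6.81 Fz 0.7 T [-1.201  0.275  0.032] w 11.1 q6 -1.63
effort cw at pin N 7.18 swing from start deg 9.77000000000001
```

Call:
{"api": "apply_moves", "payload": {
  "motion": [
    [255,0.0,0,0.244,0,2,0]
  ]
}}

```text
time_s: 17.25
position: [444.0, 74.7, 102.8]
orientation: [0.708, -0.022, 0.021, -0.705]
force: [-1.1, -7.0, -0.1]
gripper_width: 0.122
```

```bash
python3 st.py|tail -2
```

```text
F rad 0.92 F tan(ccw) 7.05 Fz -0.08 T [-1.346  0.251  0.081] w 11.5 q6 -1.59
effort cw at pin N 8.13 swing from start deg 7.77000000000001
```

Call:
{"api": "apply_moves", "payload": {
  "motion": [
    [255,0.0,0,0.244,0,2,0]
  ]
}}

```text
time_s: 17.35
position: [444.1, 77.1, 102.8]
orientation: [0.708, -0.034, 0.033, -0.705]
force: [-1.8, -7.4, -0.1]
gripper_width: 0.12
```

```bash
python3 st.py|tail -2
```

```text
F rad 1.36 F tan(ccw) 7.52 Fz -0.14 T [-1.358  0.295  0.104] w 11.2 q6 -1.55
effort cw at pin N 8.92 swing from start deg 5.780000000000001
```

Call:
{"api": "apply_moves", "payload": {
  "motion": [
    [255,0.0,0,0.244,0,2,0]
  ]
}}

```text
time_s: 17.45
position: [444.3, 79.4, 102.8]
orientation: [0.707, -0.046, 0.045, -0.704]
force: [-2.4, -8.3, 1.1]
gripper_width: 0.119
```

```bash
python3 st.py
```

```text
17.45 [444.28  79.4  102.82] r 69.23 ang 174.53 jaw 82.55
F rad 1.65 F tan(ccw) 8.45 Fz 1.07 T [-1.447  0.405 -0.004] w 11.2 q6 -1.51
effort cw at pin N 8.29 swing from start deg 3.780000000000001
```

Call:
{"api": "apply_moves", "payload": {
  "motion": [
    [255,0.0,0,0.122,0,1,0]
  ]
}}

```text
time_s: 17.55
position: [444.4, 80.6, 102.8]
orientation: [0.707, -0.052, 0.051, -0.703]
force: [-2.6, -8.1, 0.9]
gripper_width: 0.121
```

```bash
python3 st.py
```

```text
17.55 [444.38  80.61 102.8 ] r 69.27 ang 173.53 jaw 81.59
F rad 1.68 F tan(ccw) 8.35 Fz 0.86 T [-1.525  0.428  0.069] w 11.3 q6 -1.49
effort cw at pin N 9.25 swing from start deg 2.8200000000000074
```

Call:
{"api": "apply_moves", "payload": {
  "motion": [
    [150,0,0,0,0,0,0],
    [150,0,0,0,0,0,0],
    [150,0,0,0,0,0,0],
    [150,0,0,0,0,0,0],
    [150,0,-3,0,0,0,0],
    [150,-1,-7,0,0,0,0],
    [150,-3,-11,0,0,0,0],
    [150,-5,-14,0,0,0,0],
    [150,-5,-14,0,0,0,0],
    [150,-5,-14,0,0,0,0]
  ]
}}

```text
time_s: 18.55
position: [395.8, 89.9, 243.4]
orientation: [-0.705, 0.051, -0.053, 0.705]
force: [-0.3, -0.8, -0.9]
gripper_width: 0.411
```

```bash
python3 st.py
python3 - <<'E'
from h import *
d=optics.read_camera("wrist"); cv2.imwrite("pics/p_w.png",d["pixels"][:,:,::-1])
s=optics.read_camera("scene"); crop(s,"p_s.png",300,225,110,85,7)
t=optics.read_camera("top"); crop(t,"p_t.png",270,150,160,110,5)
E
```

```text
18.55 [395.79  89.87 243.44] r 118.64 ang 171.73 jaw 81.58
F rad 0.16 F tan(ccw) 0.86 Fz -0.89 T [-0.     0.003 -0.013] w 38.6 q6 -1.48
effort cw at pin N 1.28 swing from start deg 2.8100000000000023
```

View pics/p_w.png

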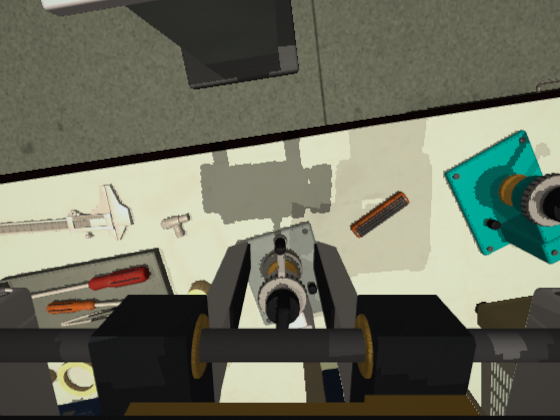

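View pics/p_s.png

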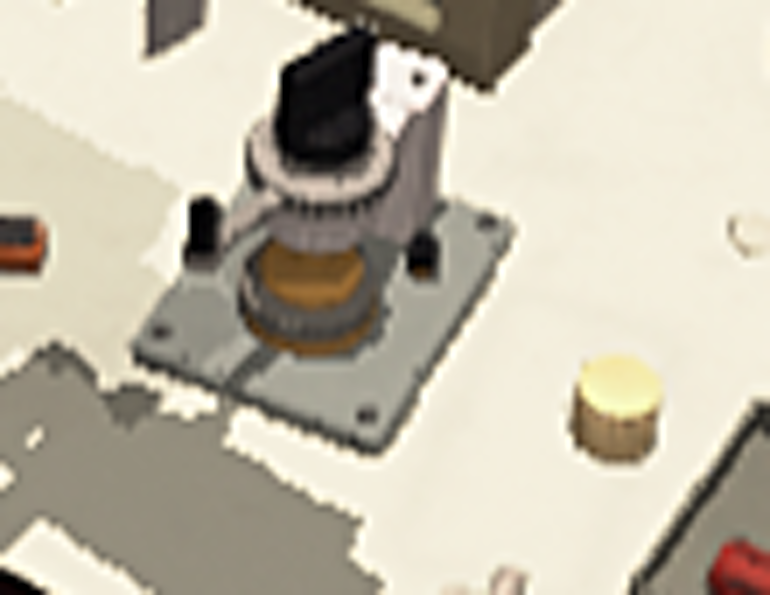

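View pics/p_t.png

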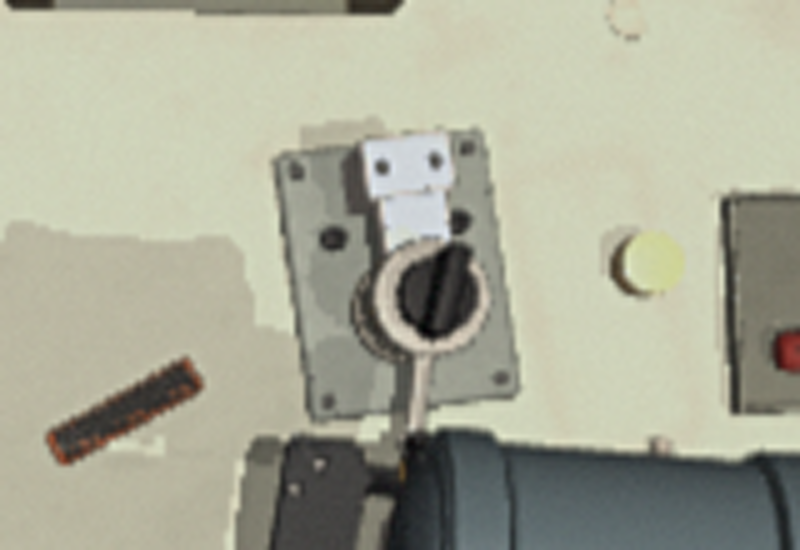

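```bash
python3 -c "
from workcell import robot
print(robot.finish_job())"
```

```text
the job is handed in; nothing more can be done
None
```

The job is done and handed in at about 18.7 s, with the gripper clear of everything.

- **Loosening:** I gripped the pin and swung the lock ring about 48° anticlockwise, to roughly 1.39 rad. That is above the highest possible bite point of 1.15.
- **Adjuster:** I turned the wing about 53° clockwise. The free torque was about 0.28 N m. At contact it rose to about 0.48 N m, averaged over 0.41 to 0.54, so about 0.2 N m over free, or roughly 25 N on the disc. The single highest reading corresponds to about 32 N, well under 60 N.
- **Tightening:** I swung the ring back to about 3° short of where it started. Effort at the pin rose from about 4.7 N slack to 8.4–9.2 N, so about 3.7 to 4.5 N over slack depending on how I computed it. A smoothed trend gave about 3.5 N, near the firm range of 3 to 4 N and well below the 7 N strain limit.
- **Last pictures:** The electrode sits on the disc, the disc is in place, and the handle is back near its start. The weight, key set and tee look undisturbed.

**What disagreed:**
- Single force readings scatter by about 0.5 N.
- The wrist camera was about 3–4 mm off from the gripped pin position, so I relied on the top view and the feel of contact instead.
- I did not measure the disc force again after tightening. In the last top view the wing looked about 10° off the angle I left it at, which I put down to viewing height, as an earlier reading was off by about 6° the same way.

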